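Slide the notebook out from under the book and cup

TASK

On the desk a slim notebook lies at the bottom of the letter tray, under a book with a cup standing on it; one end pokes out through the gap in the tray's front. Take that end and slide the notebook straight out, slowly and low over the desk, until all of it is clear of the tray, and leave it lying flat on the desk in front of the tray. Do not touch or lift the book or the cup: the book must settle flat in the tray with the cup still standing on it.

Things in the scene. Friction and masses are not known exactly. Their poses are not given: they have to be found in the camera images.
- tray: Dark metal letter tray fixed to the desk, 210 mm deep (its x) by 180 mm wide (its y) by 44 mm high outside, floor and walls 4 mm thick. Origin: centre of its underside, on the desk; z up. Its front is the -x side: there two lips, 44 mm high, leave a 90 mm wide gap in the middle through which the notebook comes out, towards the tray's -x; the lips hold back the wider book.
- notebook: Slim rigid kraft-board notebook with a dark elastic band, 190 mm long (its x), 56 mm wide (its y), 12 mm thick, 90 g. Origin: centre of its underside; z up. It lies on the tray's floor, within 2 degrees of the tray's x; its -x end sticks out 45 to 60 mm beyond the tray's front. Pinch it across its width. A like notebook lying loose elsewhere is not the one meant.
- book: Grey hardback, 180 mm (its x) by 160 mm (its y) by 22 mm thick, about 350 g, lying on the notebook in the tray. Origin: centre of its underside; z up. When the notebook leaves, it tilts a few degrees and then drops 12 mm onto the tray's floor.
- cup: Empty white cup, 72 mm across the rim, 80 mm high, about 120 g, standing near the middle of the book. Origin: centre of its underside; z up.
Not all that is in view belongs to the job. Of the things like the book, leave any that is brown; of the rest the smaller one is meant.

How it is judged (in metres and radians):
At the end, for the whole second after the job is handed in: Notebook still and flat on the desk, its centre over 200 mm in front of the tray's centre, within 120 mm sideways; book flat in the tray, centres within 25 mm; cup still, upright within 10 degrees, on the book within 70 mm of its middle (x of notebook in the frame of tray below -0.2 m and y of notebook in the frame of tray between -0.12 and 0.12 m and height (world z) of notebook below 0.004 m and angle between each of notebook, book's own z axis and vertical below 0.1 rad and linear speed of each of notebook, cup below 0.02 m/s and horizontal distance between book and tray below 0.025 m and height (world z) of book below 0.01 m and horizontal distance between cup and book below 0.07 m and z of cup in the frame of book above 0.015 m and angle between cup's own z axis and vertical below 0.17 rad); the robot touches nothing.
It fails at once if the robot touches the book (over 1 N) (contact force between any of the arm, the fingers and book above 1 N).
It fails at once if the robot touches the cup (over 1 N) (contact force between any of the arm, the fingers and cup above 1 N).
It fails at once if the cup topples (tilts over 25 degrees) (angle between cup's own z axis and vertical above 0.44 rad).
It fails at once if the notebook is lifted over 100 mm above the desk (height (world z) of notebook above 0.1 m).
It also fails if it takes over 35 s, if anything falls off the work surface, if the arm or the gripper's body presses on something with over 40 N, if the wrist force passes 120 N, or if a joint passes its speed limit or range.

ROBOT

A 7-joint arm with a two-finger parallel gripper is mounted at the origin on the work surface. World frame = base frame: x ahead of the robot, y to its left, z up, the work surface at z = 0. Lengths are in mm, angles in rad, forces in N, time in s.
With the tool pointing down it reaches from about 400 to 875 mm from the base axis. Payload 4.4 kg.
Tool frame: the origin (TCP) lies at the very end of the fingers, on their centre line; the grasp point (between the pads) lies 19 mm behind it; z points along the fingers, y is the line along which they close (so a half turn about z gives the same grasp; the last joint's range is limited). The gripper opens to 85 mm and grips with 20 to 120 N. Pads are 22 mm wide; open, the fingers measure 114 mm over their backs; the gripper's body (76 mm by 85 mm) begins 54 mm behind the grasp point. The pads swing forward as they close: fully open they stand 13 mm farther back than shut.
Start: joints at [-1.29, 0.628, 0.038, 1.517, -0.027, 0.996, -0.02], TCP at [220.905, 611.325, 231.313] pointing down, gripper open.
Joint ranges: [-3.06, 3.06], [-0.37, 2.12], [-1.25, 1.32], [0.18, 2.47], [-1.1, 4.24], [0.23, 1.98], [-2.94, 2.94]. Speed limits (rad/s): [2.57, 2.57, 3.14, 3.14, 3.14, 3.14, 3.14].

INTERFACE

Orientations are given as [roll, pitch, yaw] about the fixed x, y, z axes, in that order (R = Rz(yaw) Ry(pitch) Rx(roll)).
In Python, from cell import read_state, get_image, camera_info, finish_job gives the robot as it stands.
- The arm moves only by the tool play_rows, never from a script. Its argument "deltas" is one flat list of numbers, 7 for each row, row after row: the shift along the tool's x, y, z in mm, then the turn, a rotation vector about the tool's x, y, z in rad, then the opening, from 0 (shut) to 1 (fully open). In form: [dx, dy, dz, ax, ay, az, grip, dx, dy, dz, ax, ay, az, grip, ...]. A call has 1 to 10 rows; each row is the pose to reach, as a shift and turn from the pose commanded when the call began, along the tool's axes at that moment; what a row does not reach only later rows make up. A row lasts 1/8 s, in which the tool goes at most 62.5 mm and 10.7 degrees, less where a joint would pass 70% of its speed; a pose out of reach is approached as far as the arm can. A call with a gripper value outside its range is refused whole. The fingers move at their own pace and stop on an object; the grip force is fixed at half the most. Time passes only in rows, so rows that repeat a pose let the fingers close. It gives the time, the measured TCP pose, the force, the opening and the grip force at its end, in the units of the state.
- read_state(): the state, without advancing time (a new reading comes with each control period).
- get_image(name): name is "side" or "top"; returns the picture (420x560x3 uint8, red, green, blue); there is no depth.
- camera_info(name): a dict with "fx", "fy", "cx", "cy" (pixels), "T" (4x4, takes a point from camera to world coordinates). Camera axes: x right, y down, z forward; pixel columns grow to the right and rows downward; lengths in mm; the calibration is good to about 2 mm. A picture is of the moment at which its call begins. camera_info takes no time and is no camera call.
- finish_job(): hands the job in; it is judged then, once.
The state is a dict: "clock": time; "qpos": joint angles; "qd": joint speeds; "tau": joint torques, N m; "eef_pos": TCP position; "tool_rot": TCP orientation; "force": force on the tool from outside, world axes, zero at the start; "torque": the same for the moment, N m; "width": finger opening in mm; "gripper_force": force on a finger pad.
Only numpy, scipy, OpenCV 4.12 (cv2) and the standard library are available. Lean on these libraries where they do the work, as an engineer would, in place of code of your own. Each camera call takes 0.05 s, during which the arm holds its last target. There are 200 camera calls.

## Working session

There is one attempt and no reset: what is moved stays moved. The work goes in short steps, Python scripts to look and compute and a tool call to move; the robot and the scene stay as the last step left them, time stands still between calls to the robot, and variables do not carry over. Pictures are saved under pics/ and viewed, at most 10 in all, crops included, and the job is handed in when it is done.

Besides the shell and the picture viewer there is one more tool, called after "Request:" by a JSON object that holds its "method" and its "body", one argument or row to a line. play_rows: Moves the arm, as the interface text tells. Its arguments: {"type":"object","properties":{"deltas":{"type":"array"}},"required":["deltas"]}

```bash
mkdir -p pics; python3 - <<'E'
from cell import *
import cv2
for n in("top","side"):
    im=get_image(n); cv2.imwrite(f"pics/{n}0.png",im[:,:,::-1]); c=camera_info(n); print(n,c["fx"],c["fy"],c["cx"],c["cy"],c["T"])
s=read_state();print(s)
E
```

```text
top 409.6801347798732 409.6801347798732 283.57292435921903 214.9400388584319 [[-1.01495180e-02 -9.99000219e-01  4.35379100e-02  3.66012727e+02]
 [-9.99878491e-01  1.06543651e-02  1.13792400e-02 -3.47190715e+02]
 [-1.18317320e-02 -4.34171260e-02 -9.98986969e-01  9.00973318e+02]
 [ 0.00000000e+00  0.00000000e+00  0.00000000e+00  1.00000000e+00]]
side 471.273967737891 471.273967737891 282.3025514799844 209.5150894234866 [[ 4.72114432e-01 -5.57713706e-01  6.82688351e-01 -2.28954360e+02]
 [-8.81474251e-01 -2.89406655e-01  3.73158054e-01 -6.94964425e+02]
 [-1.05408092e-02 -7.77945506e-01 -6.28243330e-01  6.32056841e+02]
 [ 0.00000000e+00  0.00000000e+00  0.00000000e+00  1.00000000e+00]]
{'clock': 0.1, 'qpos': array([-1.28978298,  0.62927895,  0.0384554 ,  1.5182493 , -0.02701606,
        0.9962898 , -0.02002502]), 'qd': array([ 0.00092615, -0.00290628,  0.00146248, -0.00309749,  0.00038399,
       -0.00168471, -0.00107367]), 'tau': array([ 2.71683108e-03, -5.64534688e+01,  1.22999556e+00, -1.93977410e+01,
        1.11718118e-02,  5.35702886e-03, -7.06493509e-06]), 'eef_pos': array([220.72240071, 610.79306659, 230.47080369]), 'tool_rot': array([-3.13988543e+00,  1.09177972e-05,  2.79473737e+00]), 'force': array([1.30043292, 0.71441756, 0.3936276 ]), 'torque': array([ 0.0106392 , -0.00772691, -0.02682709]), 'gripper_force': 0.0, 'width': 85.58671855468546}
```

View pics/top0.png

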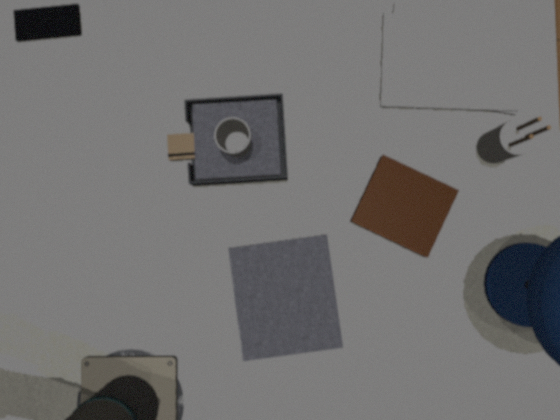

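View pics/side0.png

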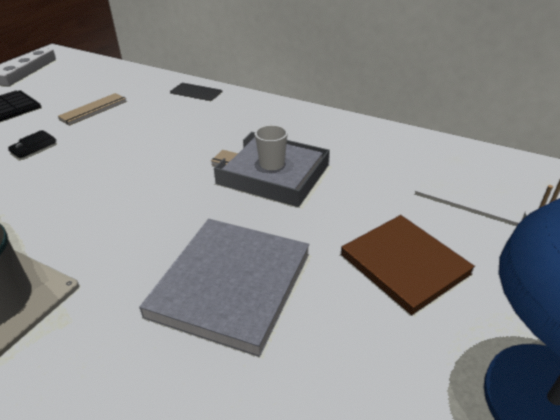

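The top view shows the tray at cols 185-287, rows 95-185, with its gap facing left. The kraft end of the notebook is at cols 167-195, rows 134-159, so the pull goes along world +y. The cup is at about (233,137), and the loose notebook is far away in the side view.

```bash
cat > h.py <<'E'
from cell import *
import cv2, numpy as np
from scipy.spatial.transform import Rotation as R
def px2w(n,uv,z):
    c=camera_info(n);T=c["T"];uv=np.atleast_2d(uv).astype(float)
    d=np.c_[(uv[:,0]-c["cx"])/c["fx"],(uv[:,1]-c["cy"])/c["fy"],np.ones(len(uv))]@T[:3,:3].T
    return T[:3,3]+d*((z-T[2,3])/d[:,2])[:,None]
def kraft(n,roi):
    im=get_image(n);h=cv2.cvtColor(im,cv2.COLOR_RGB2HSV)
    m=cv2.inRange(h,(8,70,60),(25,255,255));k=np.zeros_like(m);x0,y0,x1,y1=roi;k[y0:y1,x0:x1]=m[y0:y1,x0:x1]
    return im,k
E
python3 - <<'E'
from h import *
im,k=kraft("top",(150,120,200,170))
ys,xs=np.nonzero(k);print(len(xs),xs.min(),xs.max(),ys.min(),ys.max())
r=cv2.minAreaRect(np.c_[xs,ys].astype(np.float32));print(r);print(px2w("top",cv2.boxPoints(r),16).round(1))
g=im.max(2);d=((g<60)*255).astype(np.uint8);d[:, :175]=0;d[:,300:]=0;d[:85]=0;d[195:]=0
ys,xs=np.nonzero(d);r=cv2.minAreaRect(np.c_[xs,ys].astype(np.float32));print(r);P=px2w("top",cv2.boxPoints(r),44);print(P.round(1),P.mean(0))
c=cv2.resize(im[80:200,150:300],None,fx=5,fy=5,interpolation=cv2.INTER_CUBIC);cv2.imwrite("pics/c1.png",np.clip(c[:,:,::-1]*1.6,0,255))
E
```

```text
488 169 193 135 158
((180.6533203125, 146.41297912597656), (23.17844581604004, 23.756591796875), 86.98721313476562)
[[ 581.3  -86.4   16. ]
 [ 583.4 -138.4   16. ]
 [ 532.4 -141.1   16. ]
 [ 530.3  -89.2   16. ]]
((228.97068786621094, 140.37420654296875), (85.29450988769531, 109.45809936523438), 86.34777069091797)
[[ 647.8 -101.9   44. ]
 [ 659.5 -334.3   44. ]
 [ 478.  -343.9   44. ]
 [ 465.9 -113.7   44. ]] [ 562.77874225 -223.43437361   44.        ][ WARN:0@0.625] global loadsave.cpp:1063 imwrite_ Unsupported depth image for selected encoder is fallbacked to CV_8U.
```

View pics/c1.png

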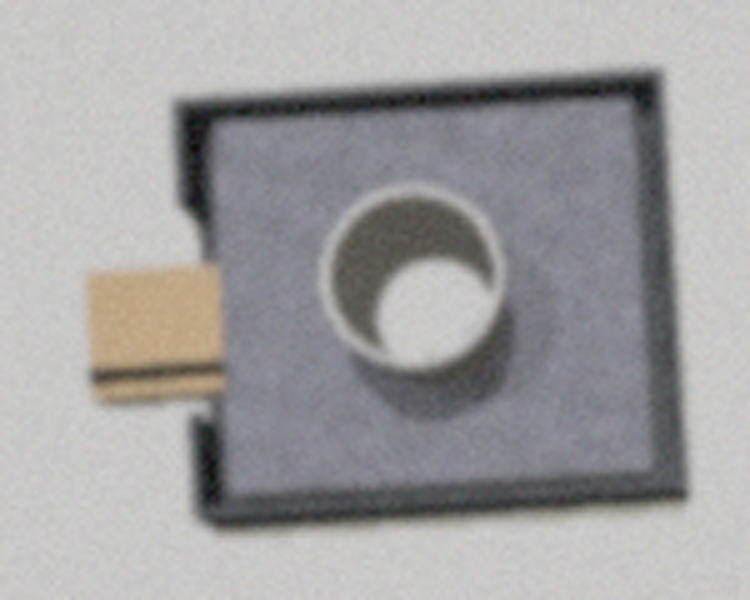

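The crop shows the notebook end with outer corners at (88,272) and (97,402) in crop pixels, at 5x scale with offset 150,80. The tray rim corners are at (178,102), (660,72), (688,495) and (204,523).

```bash
python3 - <<'E'
from h import *
f=lambda a:np.array(a)/5+[150,80]-.4
N=px2w("top",f([[88,272],[220,265],[222,390],[97,402]]),16);print(N.round(1))
T=px2w("top",f([[178,102],[660,72],[688,495],[204,523]]),44);print(T.round(1),T.mean(0))
for i in range(4):print(np.linalg.norm(T[i]-T[i-1]),np.degrees(np.arctan2(*(T[i]-T[i-1])[:2])))
for a,b in((0,1),(3,2)):d=N[b]-N[a];print("nb heading from -y",np.degrees(np.arctan2(d[0],-d[1])))
s=read_state();print(R.from_euler("xyz",s["tool_rot"]).as_matrix().round(4))
E
```

```text
[[ 584.6  -84.2   16. ]
 [ 586.9 -142.2   16. ]
 [ 531.9 -143.    16. ]
 [ 527.3  -88.3   16. ]]
[[ 650.2 -130.8   44. ]
 [ 660.2 -335.9   44. ]
 [ 479.7 -345.8   44. ]
 [ 470.3 -141.8   44. ]] [ 565.08400166 -238.56873184   44.        ]
180.2338170547559 86.48821227581217
205.3171860168674 177.20259593651144
180.72870995009265 -93.16497647290286
204.2300810367825 -2.655677178352065
nb heading from -y 2.3101728460808766
nb heading from -y 4.806914666753707
[[-9.405e-01  3.399e-01 -5.000e-04]
 [ 3.399e-01  9.405e-01 -1.300e-03]
 [ 0.000e+00 -1.400e-03 -1.000e+00]]
```

```bash
cat >> h.py <<'E'
def delta(p,yaw=93.,state=None):
    s=read_state();A=R.from_euler("xyz",s["tool_rot"])
    x=np.r_[np.cos(np.radians(yaw)),np.sin(np.radians(yaw)),0];z=np.r_[0,0,-1.]
    B=R.from_matrix(np.c_[x,np.cross(z,x),z])
    print(s["clock"],s["eef_pos"].round(1),"d",A.inv().apply(np.array(p)-s["eef_pos"]).round(1),"rot",(A.inv()*B).as_rotvec().round(4))
E
python3 -c "
from h import *
delta([450,150,190]);delta([557,-104,120])"
```

```text
0.15 [220.7 610.9 230.6] d [-372.3 -355.5   41.1] rot [-1.2000e-03  8.0000e-04  1.1716e+00]
0.15 [220.7 610.9 230.6] d [-559.2 -557.9  111.4] rot [-1.2000e-03  8.0000e-04  1.1716e+00]
```

Request:
{"method": "play_rows", "body": {
  "deltas": [-37,-36,4,0,0,0.117,1,-74,-71,8,0,0,0.234,1,-112,-107,12,0,0,0.351,1,-149,-142,16,0,0,0.468,1,-186,-178,20,0,0,0.585,1,-223,-214,24,0,0,0.702,1,-260,-249,28,0,0,0.82,1,-298,-285,32,0,0,0.937,1,-335,-320,36,0,0,1.054,1,-372,-355,40,0,0,1.172,1]
}}

```text
clock: 1.4
eef_pos: [450.7, 149.6, 191.2]
tool_rot: [3.141, -0.0, 1.619]
force: [0.8, 0.8, -0.1]
width: 85.4
gripper_force: 0.0
```

```bash
python3 -c "
from h import *
delta([557,-104,70])"
```

```text
1.4 [450.7 149.6 191.2] d [-258.5   93.9  121.2] rot [ 0.0002 -0.0002 -0.004 ]
```

Request:
{"method": "play_rows", "body": {
  "deltas": [-40,15,18,0,0,0,1,-85,31,40,0,0,0,1,-130,47,60,0,0,-0.002,1,-175,64,80,0,0,-0.004,1,-220,80,100,0,0,-0.004,1,-245,89,115,0,0,-0.004,1,-258,94,121,0,0,-0.004,1,-258,94,121,0,0,-0.004,1,-258,94,121,0,0,-0.004,1]
}}

```text
clock: 2.52
eef_pos: [557.3, -99.9, 70.7]
tool_rot: [3.142, -0.001, 1.629]
force: [-0.4, -0.5, 0.9]
width: 85.2
gripper_force: 0.0
```

```bash
python3 - <<'E'
from h import *
im=get_image("side");c=cv2.resize(im[90:220,170:350],None,fx=4,fy=4,interpolation=cv2.INTER_CUBIC);cv2.imwrite("pics/c2.png",np.clip(c[:,:,::-1]*1.6,0,255).astype(np.uint8))
delta([557,-104,30])
E
```

```text
2.575 [557.3 -99.9  70.8] d [-4.1 -0.6 40.8] rot [ 0.0003 -0.0011  0.0058]
```

View pics/c2.png

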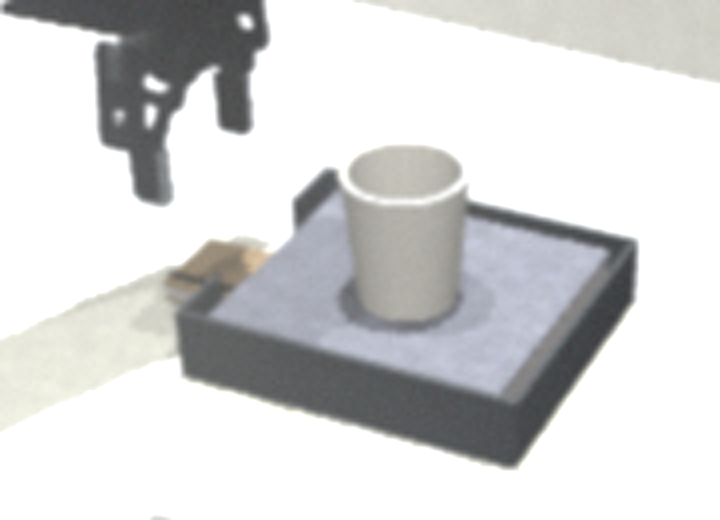

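The side crop shows the two open fingers, with tips at crop (150,195) and (235,125), above and across the notebook end at (215,268). The cup and book are clear, so I'm descending.

Request:
{"method": "play_rows", "body": {
  "deltas": [-4,-0.5,12,0,0,0.005,1,-4,-0.5,24,0,0,0.005,1,-4,-0.5,36,0,0,0.005,1,-4,-0.5,46,0,0,0.005,1,-4,-0.5,54,0,0,0.005,1,-4,-0.5,60,0,0,0.005,1,-4,-0.5,60,0,0,0.005,1,-4,-0.5,60,0,0,0.005,0.85,-4,-0.5,60,0,0,0.005,0.8,-4,-0.5,60,0,0,0.005,0.8]
}}

```text
clock: 3.82
eef_pos: [557.2, -105.8, 10.6]
tool_rot: [3.141, 0.0, 1.622]
force: [0.3, 1.2, -0.5]
width: 68.4
gripper_force: 0.0
```

```bash
python3 - <<'E'
from h import *
im=get_image("side");c=cv2.resize(im[110:190,180:300],None,fx=6,fy=6,interpolation=cv2.INTER_CUBIC);cv2.imwrite("pics/c3.png",np.clip(c[:,:,::-1]*1.6,0,255).astype(np.uint8))
delta([557,-104,3])
E
```

```text
3.875 [ 557.2 -105.8   10.5] d [ 1.8 -0.2  7.5] rot [ 0.0004 -0.     -0.0014]
```

View pics/c3.png

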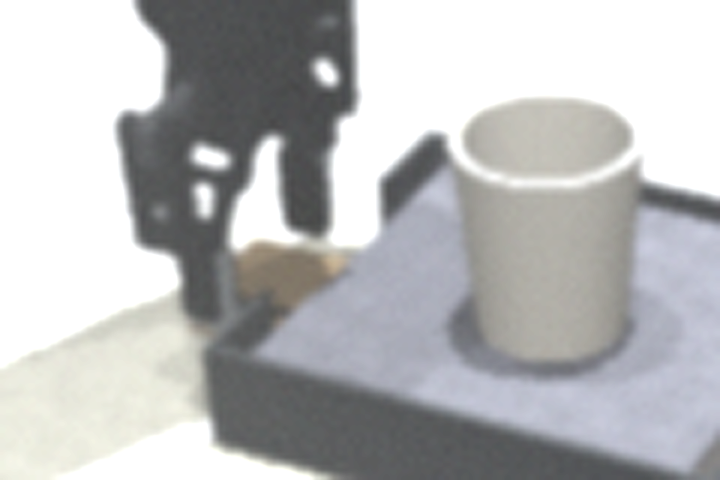

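The near fingertip at crop (200,320) is beside the notebook and still a little above the desk. The far tip at (310,235) is on the other side. I'm lowering slowly while watching the force.

Request:
{"method": "play_rows", "body": {
  "deltas": [0,0,2,0,0,0,0.8,0,0,4,0,0,0,0.8,0,0,6,0,0,0,0.8,0,0,8,0,0,0,0.8,0,0,10,0,0,0,0.8,0,0,10,0,0,0,0.8]
}}

```text
clock: 4.62
eef_pos: [557.0, -105.7, 0.1]
tool_rot: [-3.141, -0.0, 1.622]
force: [0.1, -0.4, 0.4]
width: 68.3
gripper_force: 0.0
```

Request:
{"method": "play_rows", "body": {
  "deltas": [0,0,0,0,0,0,0.75,0,0,0,0,0,0,0.7,0,0,0,0,0,0,0.65,0,0,0,0,0,0,0.55,0,0,0,0,0,0,0.5,0,0,0,0,0,0,0.5]
}}

```text
clock: 5.38
eef_pos: [557.4, -105.7, 0.9]
tool_rot: [3.141, -0.0, 1.622]
force: [-0.7, 1.1, 5.9]
width: 54.1
gripper_force: 63.2
```

Request:
{"method": "play_rows", "body": {
  "deltas": [2,0,0,0,0,0,0.45,6,0,0,0,0,0,0.45,11,0,0,0,0,0,0.45,17,0,0,0,0,0,0.45,23,0,0,0,0,0,0.45,29,0,0,0,0,0,0.45,34,0,0,0,0,0,0.45,38,0,0,0,0,0,0.45,40,0,0,0,0,0,0.45,40,0,0,0,0,0,0.45]
}}

```text
clock: 6.62
eef_pos: [556.1, -70.3, 0.9]
tool_rot: [3.139, 0.005, 1.619]
force: [-0.9, -7.5, 3.9]
width: 54.5
gripper_force: 63.0
```

```bash
python3 - <<'E'
from h import *
im=get_image("side");c=cv2.resize(im[90:210,180:340],None,fx=5,fy=5,interpolation=cv2.INTER_CUBIC);cv2.imwrite("pics/c4.png",np.clip(c[:,:,::-1]*1.6,0,255).astype(np.uint8))
E
```

```text
(no output)
```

View pics/c4.png

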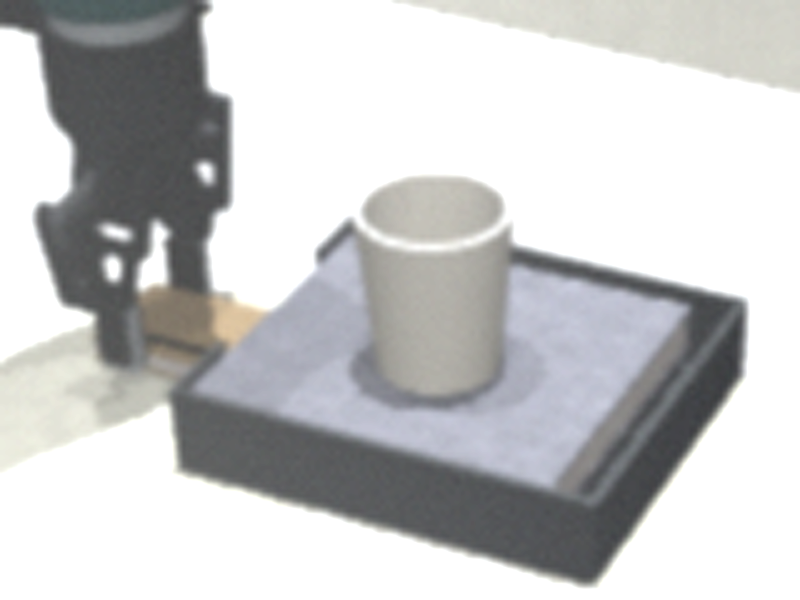

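The notebook, with its end at crop (150,310), is sliding out. The book has moved up against the lips and the cup is upright at (435,290). I'm continuing the pull.

Request:
{"method": "play_rows", "body": {
  "deltas": [3,0,0,0,0,0,0.45,8,0,0,0,0,0,0.45,13,0,0,0,0,0,0.45,18,0,0,0,0,0,0.45,23,0,0,0,0,0,0.45,28,0,0,0,0,0,0.45,33,0,0,0,0,0,0.45,37,0,0,0,0,0,0.45,40,0,0,0,0,0,0.45,40,0,0,0,0,0,0.45]
}}

```text
clock: 7.92
eef_pos: [553.9, -31.9, 0.8]
tool_rot: [3.139, 0.007, 1.617]
force: [0.4, -11.2, 2.3]
width: 54.8
gripper_force: 62.9
```

Request:
{"method": "play_rows", "body": {
  "deltas": [2,0,0,0,0,0,0.45,5,0,0,0,0,0,0.45,8,0,0,0,0,0,0.45,11,0,0,0,0,0,0.45,14,0,0,0,0,0,0.45,17,0,0,0,0,0,0.45,20,0,0,0,0,0,0.45,23,0,0,0,0,0,0.45,26,0,0,0,0,0,0.45,28,0,0,0,0,0,0.45]
}}

```text
clock: 9.18
eef_pos: [551.6, 2.6, 0.3]
tool_rot: [-3.142, -0.0, 1.622]
force: [-0.4, -1.3, 0.2]
width: 54.5
gripper_force: 63.1
```

```bash
python3 - <<'E'
from h import *
im=get_image("side");c=cv2.resize(im[90:210,140:340],None,fx=4,fy=4,interpolation=cv2.INTER_CUBIC);cv2.imwrite("pics/c5.png",np.clip(c[:,:,::-1]*1.6,0,255).astype(np.uint8))
E
```

```text
(no output)
```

View pics/c5.png

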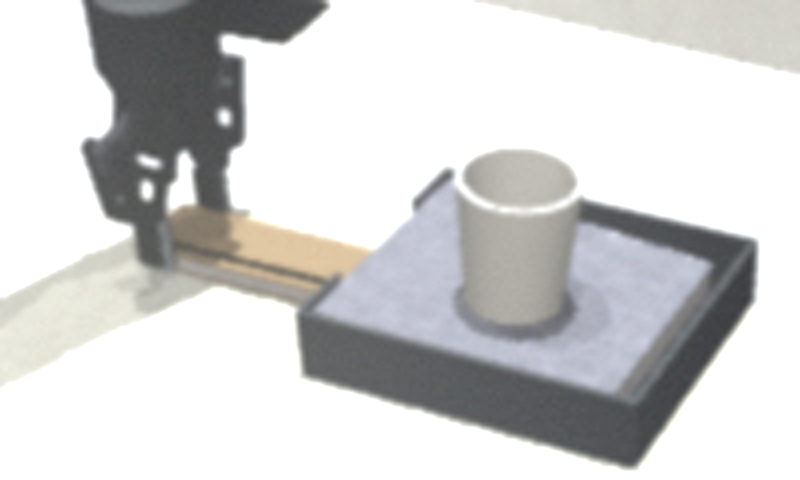

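About 108 mm is out, and the cup is upright at (518,240). The book's back has tipped down slightly at (660,350). I'm continuing slowly.

Request:
{"method": "play_rows", "body": {
  "deltas": [2,0,0,0,0,0,0.45,5,0,0,0,0,0,0.45,8,0,0,0,0,0,0.45,11,0,0,0,0,0,0.45,14,0,0,0,0,0,0.45,17,0,0,0,0,0,0.45,20,0,0,0,0,0,0.45,23,0,0,0,0,0,0.45,26,0,0,0,0,0,0.45,29,0,0,0,0,0,0.45]
}}

```text
clock: 10.48
eef_pos: [550.0, 31.3, 0.3]
tool_rot: [-3.141, -0.0, 1.622]
force: [0.9, -1.3, -0.8]
width: 54.5
gripper_force: 63.0
```

Request:
{"method": "play_rows", "body": {
  "deltas": [4,0,0,0,0,0,0.45,9,0,0,0,0,0,0.45,14,0,0,0,0,0,0.45,19,0,0,0,0,0,0.45,24,0,0,0,0,0,0.45,29,0,0,0,0,0,0.45,34,0,0,0,0,0,0.45,40,0,0,0,0,0,0.45,45,0,0,0,0,0,0.45,45,0,0,0,0,0,0.45]
}}

```text
clock: 11.72
eef_pos: [547.7, 76.7, 0.3]
tool_rot: [-3.141, -0.0, 1.623]
force: [-0.2, 0.0, -0.6]
width: 54.3
gripper_force: 63.2
```

```bash
python3 - <<'E'
from h import *
im=get_image("side");c=cv2.resize(im[90:210,140:340],None,fx=4,fy=4,interpolation=cv2.INTER_CUBIC);cv2.imwrite("pics/c6.png",np.clip(c[:,:,::-1]*1.6,0,255).astype(np.uint8))
E
```

```text
(no output)
```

View pics/c6.png

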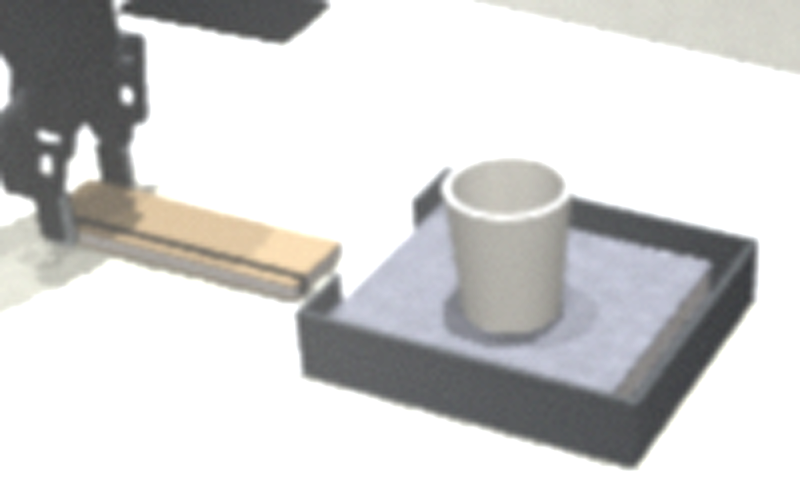

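The notebook is fully clear of the tray, with its tail at (330,260). The book is flat in the tray and the cup is upright at (505,245). I'm moving a bit further out, lowering 3 mm, releasing and retreating.

Request:
{"method": "play_rows", "body": {
  "deltas": [5,0,0,0,0,0,0.45,10,0,0,0,0,0,0.45,10,0,1,0,0,0,0.45,10,0,2,0,0,0,0.45,10,0,3,0,0,0,0.45,10,0,3,0,0,0,0.45,10,0,3,0,0,0,0.65,10,0,3,0,0,0,0.75,10,0,3,0,0,0,0.9,10,0,3,0,0,0,0.9]
}}

```text
clock: 13.02
eef_pos: [547.4, 86.0, -2.6]
tool_rot: [3.141, -0.0, 1.622]
force: [-0.4, -0.2, -0.9]
width: 76.9
gripper_force: 0.0
```

Request:
{"method": "play_rows", "body": {
  "deltas": [0,0,-2,0,0,0,0.95,0,0,-8,0,0,0,0.95,0,0,-20,0,0,0,0.95,0,0,-40,0,0,0,0.95,0,0,-60,0,0,0,0.95,20,0,-90,0,0,0,0.95,60,0,-110,0,0,0,0.95,110,0,-120,0,0,0,0.95,140,0,-120,0,0,0,0.95,140,0,-120,0,0,0,0.95]
}}

```text
clock: 14.28
eef_pos: [539.5, 229.7, 118.1]
tool_rot: [3.141, -0.002, 1.627]
force: [-0.2, -0.9, -0.5]
width: 81.4
gripper_force: 0.0
```

```bash
python3 - <<'E'
from h import *
im=get_image("side");a=im[70:220,100:340]
im,k=kraft("top",(0,100,200,200))
c=np.vstack([cv2.resize(a,(480,300)),cv2.resize(im[80:200,80:300],(480,262))]);cv2.imwrite("pics/c7.png",np.clip(c[:,:,::-1]*1.6,0,255).astype(np.uint8))
ys,xs=np.nonzero(k);r=cv2.minAreaRect(np.c_[xs,ys].astype(np.float32));P=px2w("top",cv2.boxPoints(r),12);print(P.round(1),P.mean(0)[:2]-[565,-238])
E
```

```text
[[570.  105.7  12. ]
 [582.2 -79.9  12. ]
 [530.1 -84.1  12. ]
 [517.9 101.   12. ]] [-14.93223251 248.66360735]
```

View pics/c7.png

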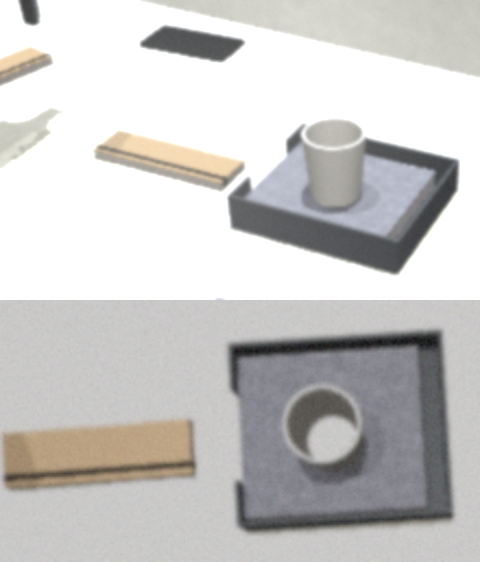

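The notebook lies flat, with its centre about 249 mm in front of the tray's centre. The book is flat in the tray, the cup is upright on it, and the arm is clear of everything.

```bash
python3 -c "
from cell import *
print(finish_job())"
```

```text
the job is handed in; nothing more can be done
None
```

I slid the notebook out and left it flat on the desk about 249 mm in front of the tray's centre. The book settled flat in the tray with the cup upright on it, and I handed the job in at about 14 s; no verdict was returned.

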